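Make room for the pepper mill in the condiment tray

ROBOT

A 6-joint arm with a two-finger parallel gripper is mounted at the origin on a cart in front of the work surface, level with it; the furniture and walls round the work are solid. World frame = base frame: x ahead of the robot, y to its left, z up, the work surface at z = 0. Lengths are in m, angles in rad, forces in N, time in s.
With the tool pointing down it reaches from about 0.425 to 0.925 m from the base axis. Payload 12.5 kg.
Tool frame: the origin (TCP) lies at the very end of the fingers, on their centre line; the grasp point (between the pads) lies 19 mm behind it; z points along the fingers, y is the line along which they close (so a half turn about z gives the same grasp; the last joint's range is limited). The gripper opens to 85 mm and grips with 20 to 120 N. Pads are 22 mm wide; open, the fingers measure 114 mm over their backs; the gripper's body (76 mm by 85 mm) begins 54 mm behind the grasp point. The pads swing forward as they close: fully open they stand 13 mm farther back than shut.
Start: joints at [1.098, 0.491, 1.559, -0, 1.092, -0.106], TCP at [0.224, 0.583, 0.203] pointing down, gripper open.
Joint ranges: [-3.1, 3.1], [-0.84, 2.19], [0.05, 2.79], [-1.13, 4.28], [0.06, 2.93], [-2.69, 2.69]. Speed limits (rad/s): [2.22, 2.22, 2.79, 3.14, 3.14, 3.14].

INTERFACE

Orientations are given as a rotation vector (axis times angle).
In Python, from rig import bot, vision, workorder gives the robot as it stands.
- The arm moves only by the tool jog_arm, never from a script. Its argument "plan" is a list of rows, each a list of 3 entries, a list of its own where there are three numbers: the opening, from 0 (shut) to 1 (fully open), then the shift along the world's x, y, z in mm, then the turn, a rotation vector about the world's x, y, z in rad. In form: [[jaw, [tx, ty, tz], [wx, wy, wz]], ...]. A call has 1 to 10 rows; each row is the pose to reach, as a shift and turn from the pose commanded when the call began; what a row does not reach only later rows make up. A row lasts 1/12 s, in which the tool goes at most 41.7 mm and 7.16 degrees, less where a joint would pass 70% of its speed; a pose out of reach is approached as far as the arm can. A call with a gripper value outside its range is refused whole. The fingers move at their own pace and stop on an object; "newtons" is the grip in N (left out, the last holds). Time passes only in rows, so rows that repeat a pose let the fingers close. It gives the time, the measured TCP pose, the force, the opening and the grip force at its end, in the units of the state.
- bot.observe(): the state, without advancing time (a new reading comes with each control period).
- vision.grab_frame(name): name is "scene" or "top" or "wrist"; returns a dict with "frame" (384x512x3 uint8, blue, green, red), "range_z" (384x512 float32, m along the optical axis (not along the pixel's ray), 0 where there is no reading), "fx", "fy", "cx", "cy" (pixels), "position" and "attitude" of the camera in the world; the wrist camera has in their place "T_tool_cam" (4x4, takes a point from camera to tool coordinates, whose origin is the TCP and whose axes are the flange's). Camera axes: x right, y down, z forward; pixel columns grow to the right and rows downward; lengths in m; the calibration is good to about 2 mm. The wrist camera is an equidistant fisheye: a pixel r from the principal point sees the ray r / f radians off the axis. A picture is of the moment at which its call begins: read the wrist's pose just before it.
- workorder.job_done(): hands the job in; it is judged then, once.
The state is a dict: "clock": time; "joint_positions": joint angles; "qd": joint speeds; "joint_efforts": joint torques, N m; "ee_pos": TCP position; "orientation": TCP orientation; "force": force on the tool from outside, world axes, zero at the start; "torque": the same for the moment, N m; "opening": finger opening in m; "finger_force": force on a finger pad.
Only numpy, scipy, OpenCV 4.12 (cv2) and the standard library are available. Lean on these libraries where they do the work, as an engineer would, in place of code of your own. Each camera call takes 0.05 s, during which the arm holds its last target. There are 200 camera calls.

TASK

Put the wooden pepper mill into the condiment tray, in the row between the salt shaker and the glass jar. They stand too close together, so first nudge the jar along, without taking it out of the tray, until the gap is wide enough, then stand the mill in the gap. In the end the mill, the salt shaker and the jar must all stand upright on the tray's floor, the mill between the other two.

Things in the scene. Friction and masses are not known exactly. Their poses are not given: they have to be found in the camera images.
- tray: Fixed low wooden tray, 346 mm long (its y), 106 deep (its x), steel handle at each end. Origin: centre of its underside on the worktop, z up. Floor 8 mm thick; walls 8 mm thick, tops 22 mm above worktop; inside 330 x 90 mm. A row along y stands in it: salt shaker in the middle, glass jar close on one side, unlisted food tin (76 across, 110 high) on the other; sides vary. At least 50 mm is free beyond jar and tin.
- mill_centre (a point): Wooden pepper mill, 150 mm high, 0.18 kg, standing on the worktop left or right of the tray (a slim sauce bottle 188 mm high stands on the other side). This point: its centre, 75 mm above its foot; z is its axis, up. Body 58 mm across up to 108 mm above the foot; wooden head 50 mm across from 109 to 139 mm, then a small metal knob.
- salt_centre (a point): Salt shaker, 44 mm across, 90 mm high with a rounded cap, 0.1 kg, standing loose in the tray in the middle of the row. This point is at its centre, half-way up (45 mm above its foot); z is its axis, up.
- jar_centre (a point): Glass jar with a screw lid, 60 mm across (63 at the widest), 104 mm high, 0.42 kg, standing loose in the tray next to the salt shaker, with a gap of about 13 to 23 mm between them. This point is at its centre, half-way up (52 mm above its foot); z is its axis, up. Its foot is rounded: dragged while pinched near the top it tips; ease it along with its foot just clear of the floor.
Things that resemble listed ones, but are neither listed nor needed, are in the scene too. Leave any green or purple look-alike of the part that bears jar_centre alone.

How it is judged:
By the outcome, as a careful person would: the job done as asked, in the order asked, and still so for the second after the job is handed in, with the robot touching nothing.
It also fails if it takes over 54 s, if anything falls off the work surface, if the arm or the gripper's body presses on something with over 40 N, if the wrist force passes 120 N, or if a joint passes its speed limit or range.

## Working session

There is one attempt and no reset: what is moved stays moved. The work goes in short steps, Python scripts to look and compute and a tool call to move; the robot and the scene stay as the last step left them, time stands still between calls to the robot, and variables do not carry over. Pictures are saved under pics/ and viewed, at most 10 in all, crops included, and the job is handed in when it is done.

Besides the shell and the picture viewer there is one more tool, called after "Emit:" by a JSON object that holds its "method" and its "body", one argument or row to a line. jog_arm: Moves the arm, as the interface text tells. Its arguments: {"type":"object","properties":{"plan":{"type":"array"},"newtons":{"type":"number"}},"required":["plan"]}

```bash
ls; mkdir -p pics; cat > h.py <<'E'
import numpy as np, cv2, pickle
from rig import bot, vision, workorder
from scipy.spatial.transform import Rotation as R
def world(g):
    z=g["range_z"]; v,u=np.mgrid[:384,:512]
    p=np.stack([(u-g["cx"])/g["fx"]*z,(v-g["cy"])/g["fy"]*z,z],-1)
    a=np.array(g["attitude"]); M=a if a.shape==(3,3) else R.from_rotvec(a).as_matrix()
    return p@M.T+np.array(g["position"])
E
python3 - <<'E'
from h import *
s=bot.observe(); print({k:np.round(v,3).tolist() for k,v in s.items()})
for n in("scene","top"):
    g=vision.grab_frame(n); pickle.dump(g,open(n+".pkl","wb")); cv2.imwrite(f"pics/{n}0.png",cv2.resize(g["frame"],(800,600),interpolation=cv2.INTER_CUBIC))
    print(n,g["position"],g["attitude"],g["fx"])
E
```

```text
pics
{'clock': 0.0, 'joint_positions': [1.098, 0.492, 1.559, 0.0, 1.092, -0.106], 'qd': [-0.001, -0.001, -0.0, -0.0, -0.002, 0.001], 'joint_efforts': [-0.0, -61.846, -26.159, -0.0, 0.004, 0.0], 'ee_pos': [0.224, 0.583, 0.202], 'orientation': [-0.573, -3.089, 0.002], 'force': [0.445, -0.291, -0.112], 'torque': [-0.018, -0.014, -0.011], 'finger_force': 0.0, 'opening': 0.085}
scene [-0.40465916 -0.79351502  0.70439983] [-1.88490431  0.87532374 -0.50280207] 432.1422807288793
top [0.32519099 0.03029289 1.17026797] [-2.11742554  2.1619467  -0.20516039] 371.0998314925285
```

View pics/scene0.png

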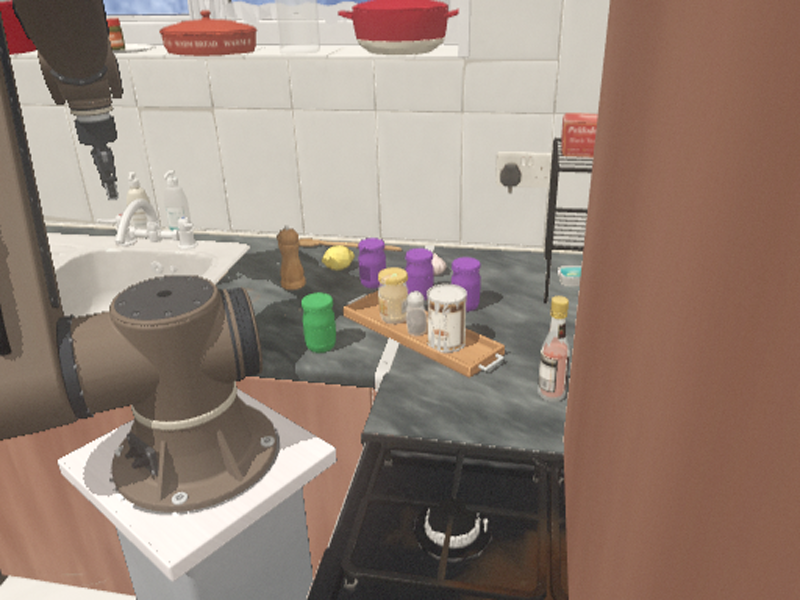

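View pics/top0.png

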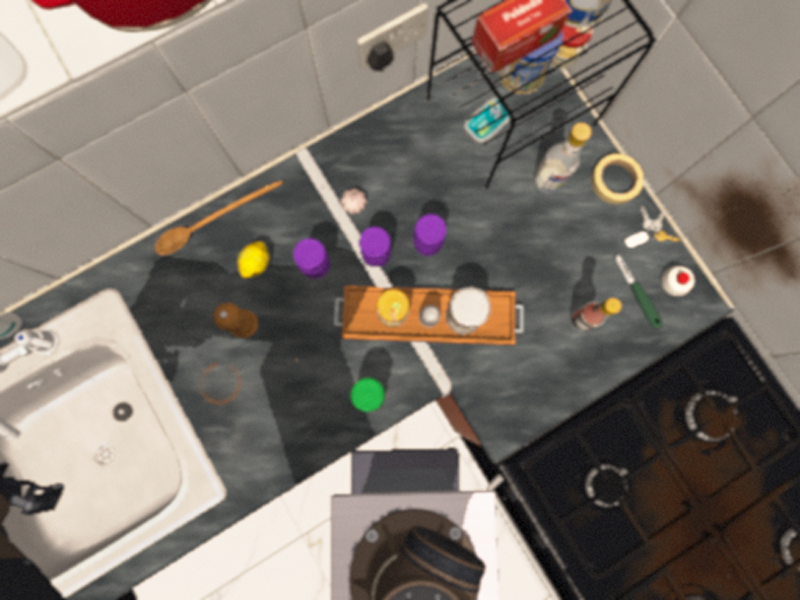

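The top view (800x600) shows the mill at (235,320), with the jar (yellow lid) at (392,305), salt at (430,314) and tin at (470,308) in the tray. Things that could be mistaken:
- **Jar:** purple jars at (310,257), (375,245) and (430,233), and the green one at (367,395). I choose the clear jar with the yellow lid inside the tray.
- **Mill:** the sauce bottle at (595,315), which is on the other side of the tray and isn't wooden. The bottle at (560,160) is similar.

In the scene view the mill is at (290,258), the jar at (392,295) and the salt at (416,313).

```bash
cat > m.py <<'E'
from h import *
from scipy.optimize import least_squares
def circ(P):
    f=lambda c:np.hypot(P[:,0]-c[0],P[:,1]-c[1])-c[2]
    m=P.mean(0); return least_squares(f,[m[0],m[1],.03],loss="soft_l1",f_scale=.002).x
if __name__=="__main__":
    W={n:world(pickle.load(open(n+".pkl","rb"))) for n in("top","scene")}
    px={"mill":((235,320),(290,258)),"jar":((392,305),(392,295)),"salt":((430,314),(416,313)),"tin":((470,308),(447,318)),"purp1":((310,257),(371,262)),"purp2":((375,245),(420,270)),"purp3":((430,233),(466,282)),"green":((367,395),(319,321))}
    for k,(a,b) in px.items():
        c=W["top"][int(a[1]*.64),int(a[0]*.64)]
        out=[]
        for n in W:
            P=W[n].reshape(-1,3); 
            P=P[(np.hypot(*(P[:,:2]-c[:2]).T)<.045)&(P[:,2]>.03)]
            out.append((n,np.round(P[:,2].max()*1e3),np.round(1e3*(np.array([P[:,:2].min(0),P[:,:2].max(0)]))).tolist()))
            if n=="scene": out.append(np.round(1e3*circ(P[P[:,2]<.9*P[:,2].max()])))
        print(k,np.round(c*1e3),*out)
    # tray corners from top image
    T=W["top"]
    for u,v in((344,287),(516,292),(514,345),(343,341)): print("corner",np.round(1e3*T[int(v*.64),int(u*.64)]))
    for n,(x0,y0,x1,y1) in {"top":(210,180,340,230),"scene":(170,140,330,250)}.items():
        f=pickle.load(open(n+".pkl","rb"))["frame"][y0:y1,x0:x1]
        f=cv2.resize(f,(800 if n=="scene" else 780,550 if n=="scene" else 300),interpolation=cv2.INTER_CUBIC); cv2.imwrite(f"pics/c_{n}.png",f)
E
python3 m.py
```

```text
mill [479. 316. 130.] ('top', np.float64(152.0), [[461.0, 307.0], [511.0, 356.0]]) ('scene', np.float64(150.0), [[457.0, 299.0], [507.0, 350.0]]) [485. 330.  21.]
jar [503.  34. 109.] ('top', np.float64(118.0), [[472.0, 1.0], [528.0, 61.0]]) ('scene', np.float64(116.0), [[467.0, -4.0], [531.0, 58.0]]) [502.  30.  29.]
salt [488. -38. 101.] ('top', np.float64(121.0), [[449.0, -81.0], [511.0, 5.0]]) ('scene', np.float64(119.0), [[465.0, -83.0], [511.0, 6.0]]) [498. -30.  32.]
tin [ 493. -110.  116.] ('top', np.float64(122.0), [[457.0, -147.0], [531.0, -73.0]]) ('scene', np.float64(121.0), [[453.0, -152.0], [534.0, -74.0]]) [ 494. -114.   36.]
purp1 [598. 185. 108.] ('top', np.float64(110.0), [[574.0, 158.0], [633.0, 216.0]]) ('scene', np.float64(108.0), [[573.0, 153.0], [632.0, 218.0]]) [605. 186.  29.]
purp2 [620.  62. 109.] ('top', np.float64(110.0), [[595.0, 35.0], [656.0, 95.0]]) ('scene', np.float64(107.0), [[591.0, 29.0], [653.0, 91.0]]) [625.  61.  29.]
purp3 [641. -43. 106.] ('top', np.float64(110.0), [[618.0, -73.0], [678.0, -12.0]]) ('scene', np.float64(107.0), [[615.0, -80.0], [677.0, -18.0]]) [649. -47.  29.]
green [341.  83. 104.] ('top', np.float64(111.0), [[309.0, 52.0], [369.0, 111.0]]) ('scene', np.float64(107.0), [[307.0, 45.0], [368.0, 108.0]]) [340.  79.  29.]
corner [557. 128.  23.]
corner [ 545. -223.    1.]
corner [ 436. -211.   -1.]
corner [449. 134.  -0.]
```

View pics/c_scene.png

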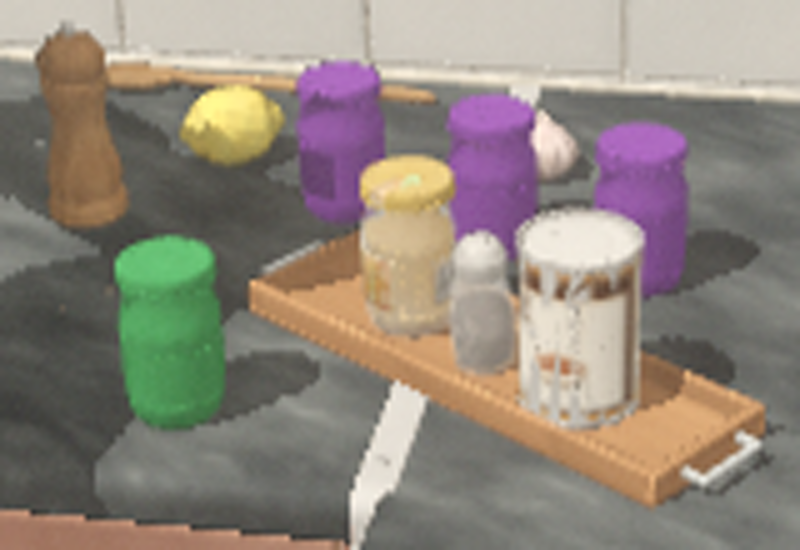

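View pics/c_top.png

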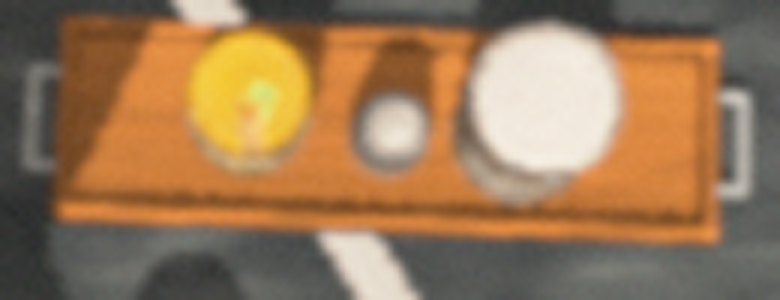

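The crops confirm it. The clear jar with the yellow lid stands in the tray beside the salt shaker, with the tin on the other side. The brown mill is waisted and stands alone on the left.

```bash
cat > m2.py <<'E'
from m import *
W={n:world(pickle.load(open(n+".pkl","rb"))) for n in("top","scene")}
for n,w in W.items():
    P=w.reshape(-1,3); d=lambda c,r,a,b:P[(np.hypot(*(P[:,:2]-c).T)<r)&(P[:,2]>a)&(P[:,2]<b)]
    q=P[(P[:,2]>.017)&(P[:,2]<.026)&(np.abs(P[:,0]-.5)<.09)&(np.abs(P[:,1]+.045)<.2)]
    print(n,"tray rect",len(q),cv2.minAreaRect((q[:,:2]*1e3).astype(np.float32)))
    for k,c,r,bands in(("mill",(.485,.330),.045,((.01,.06),(.06,.1),(.112,.135),(.14,.16))),("jar",(.502,.030),.036,((.025,.09),(.097,.13))),("salt",(.488,-.037),.027,((.03,.075),(.075,.11)))):
        for a,b in bands:
            p=d(c,r,a,b)
            if len(p)>12:print(n,k,(a,b),len(p),np.round(1e3*circ(p),1),"mid",np.round(500*(p[:,:2].min(0)+p[:,:2].max(0))),np.round(1e3*np.ptp(p[:,:2],axis=0)),"zmax",np.round(1e3*p[:,2].max()))
E
python3 m2.py
```

```text
top tray rect 682 ((497.0129699707031, -38.66705322265625), (375.70892333984375, 106.48233795166016), 86.77983856201172)
top mill (0.01, 0.06) 141 [487.5 334.8  25.7] mid [487. 330.] [56. 47.] zmax 60.0
top mill (0.06, 0.1) 36 [487.1 334.5  20.1] mid [483. 325.] [41. 22.] zmax 100.0
top mill (0.112, 0.135) 123 [485.5 332.8  21.6] mid [486. 332.] [47. 47.] zmax 135.0
top mill (0.14, 0.16) 32 [484.  336.    7.8] mid [482. 333.] [26. 22.] zmax 152.0
top jar (0.025, 0.09) 62 [503.7  32.9  30.9] mid [489.  31.] [33. 60.] zmax 84.0
top jar (0.097, 0.13) 332 [500.9  32.5  21.1] mid [501.  31.] [55. 58.] zmax 118.0
top salt (0.03, 0.075) 55 [490.1 -39.2  19.7] mid [490. -37.] [42. 39.] zmax 72.0
top salt (0.075, 0.11) 108 [487.4 -38.8  12. ] mid [488. -39.] [33. 30.] zmax 103.0
scene tray rect 588 ((494.44561767578125, -45.57878112792969), (378.3728332519531, 109.60076904296875), 86.65837097167969)
scene mill (0.01, 0.06) 194 [486.1 330.6  24. ] mid [483. 324.] [51. 53.] zmax 60.0
scene mill (0.06, 0.1) 117 [485.6 329.6  19. ] mid [482. 325.] [43. 43.] zmax 99.0
scene mill (0.112, 0.135) 91 [483.9 328.7  20.3] mid [481. 325.] [41. 46.] zmax 135.0
scene jar (0.025, 0.09) 341 [501.8  29.5  29.7] mid [495.  24.] [54. 57.] zmax 90.0
scene jar (0.097, 0.13) 189 [498.5  26.4  23.4] mid [501.  28.] [60. 60.] zmax 116.0
scene salt (0.03, 0.075) 162 [488.6 -41.6  19.3] mid [484. -46.] [38. 35.] zmax 75.0
scene salt (0.075, 0.11) 98 [484.5 -44.   12.8] mid [484. -44.] [32. 33.] zmax 99.0
```

Emit:
{"method": "jog_arm", "body": {
  "plan": [
    [1, [28, -55, 40], [0, 0, -0.12]],
    [1, [55, -85, 40], [0, 0, -0.24]],
    [1, [75, -120, 40], [0, 0, -0.36]],
    [1, [95, -155, 40], [0, 0, -0.48]],
    [1, [110, -190, 40], [0, 0, -0.6]],
    [1, [125, -225, 40], [0, 0, -0.72]],
    [1, [140, -260, 40], [0, 0, -0.84]],
    [1, [155, -295, 40], [0, 0, -0.96]],
    [1, [170, -330, 40], [0, 0, -1.08]],
    [1, [185, -365, 40], [0, 0, -1.2]]
  ]
}}

```text
clock: 0.93
ee_pos: [0.4085, 0.2184, 0.2429]
orientation: [2.223, 2.219, -0.0]
force: [1.6, -0.4, -0.0]
opening: 0.0855
finger_force: 0.0
```

Emit:
{"method": "jog_arm", "body": {
  "plan": [
    [1, [18, -37, 0], [0, 0, -0.03]],
    [1, [36, -74, 0], [0, 0, -0.058]],
    [1, [54, -110, 0], [0, 0, -0.058]],
    [1, [72, -148, 0], [0, 0, -0.058]],
    [1, [92, -187, 0], [0, 0, -0.058]],
    [1, [92, -187, 0], [0, 0, -0.058]],
    [1, [92, -187, 0], [0, 0, -0.058]]
  ]
}}

```text
clock: 1.52
ee_pos: [0.5008, 0.0314, 0.2424]
orientation: [-2.284, -2.156, 0.001]
force: [-0.6, 0.8, 0.5]
opening: 0.0856
finger_force: 0.0
```

```bash
cat >> h.py <<'E'
def wrist():
    s=bot.observe(); g=vision.grab_frame("wrist")
    T=np.eye(4); T[:3,:3]=R.from_rotvec(s["orientation"]).as_matrix(); T[:3,3]=s["ee_pos"]
    M=T@np.array(g["T_tool_cam"]); z=g["range_z"]; v,u=np.mgrid[:384,:512]
    a,b=u-g["cx"],v-g["cy"]; r=np.hypot(a,b)+1e-9; th=r/g["fx"]
    k=np.tan(np.minimum(th,1.5))/r
    p=np.stack([a*k*z,b*k*z,z],-1)
    w=p@M[:3,:3].T+M[:3,3]; w[z<=0]=9
    return g,w,s,M
E
python3 - <<'E'
from h import *
from m import circ
g,w,s,M=wrist(); print(s["ee_pos"],s["orientation"],M[:3,3],M[:3,2])
pickle.dump((g,w,M),open("w1.pkl","wb"))
cv2.imwrite("pics/w1.png",cv2.resize(g["frame"],(800,600)))
P=w.reshape(-1,3)
for k,c,r,bands in(("jar",(.501,.030),.037,((.025,.09),(.097,.113),(.113,.13))),("salt",(.488,-.039),.027,((.03,.075),(.075,.11)))):
  for a,b in bands:
    p=P[(np.hypot(*(P[:,:2]-c).T)<r)&(P[:,2]>a)&(P[:,2]<b)]
    if len(p)>12:print(k,(a,b),len(p),np.round(1e3*circ(p),1),"mid",np.round(500*(p[:,:2].min(0)+p[:,:2].max(0))),np.round(1e3*np.ptp(p[:,:2],axis=0)),"z95",np.round(1e3*np.percentile(p[:,2],95)))
q=P[(P[:,2]>.017)&(P[:,2]<.026)&(np.abs(P[:,0]-.5)<.09)&(np.abs(P[:,1]+.045)<.2)]
print("tray",cv2.minAreaRect((q[:,:2]*1e3).astype(np.float32)))
E
```

```text
[0.50079874 0.03142609 0.24236924] [-2.28409070e+00 -2.15605789e+00  9.71459602e-04] [0.50583633 0.10943709 0.41335042] [-0.01761749 -0.30635404 -0.9517546 ]
jar (0.025, 0.09) 371 [503.4  27.9  31.3] mid [504.  47.] [61. 27.] z95 84.0
jar (0.097, 0.113) 2393 [503.6  31.   20.9] mid [503.  30.] [59. 58.] z95 113.0
jar (0.113, 0.13) 49 [507.   34.9  22.2] mid [504.  31.] [56. 53.] z95 114.0
salt (0.03, 0.075) 428 [490.4 -42.7  19.6] mid [492. -35.] [42. 28.] z95 71.0
salt (0.075, 0.11) 653 [489.9 -38.3  11.7] mid [490. -40.] [34. 32.] z95 97.0
tray ((498.3049621582031, -35.55937194824219), (359.95306396484375, 107.07172393798828), 86.6015396118164)
```

View pics/w1.png

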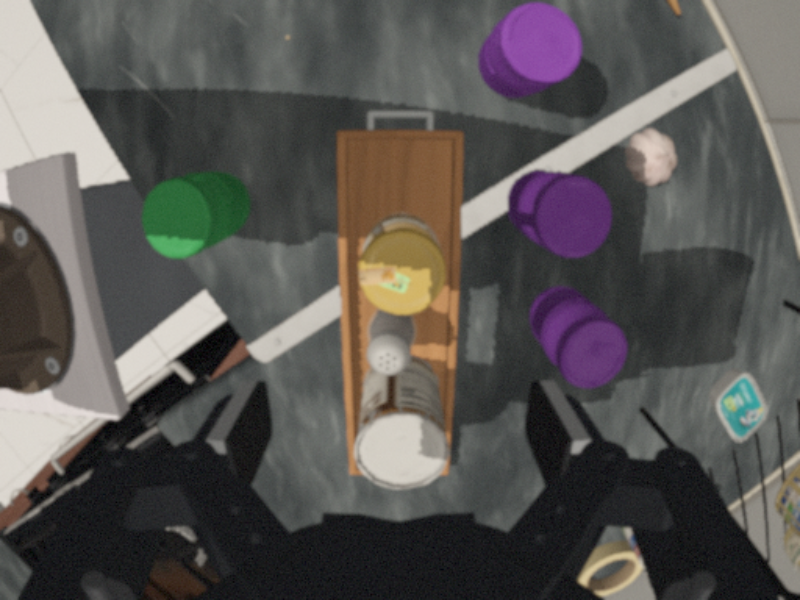

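The wrist view shows the jar lid at (402,272), salt at (388,355) and tin at (400,450). The purple and green jars are clear of both fingers. I'll go down onto the jar.

Emit:
{"method": "jog_arm", "body": {
  "plan": [
    [1, [2, -1, -35], [0, 0, 0]],
    [1, [2, -1, -70], [0, 0, 0]],
    [1, [2, -1, -105], [0, 0, 0]],
    [1, [2, -1, -135], [0, 0, 0]],
    [1, [2, -1, -160], [0, 0, 0]],
    [1, [2, -1, -180], [0, 0, 0]],
    [1, [2, -1, -195], [0, 0, 0]],
    [1, [2, -1, -195], [0, 0, 0]],
    [1, [2, -1, -195], [0, 0, 0]]
  ],
  "newtons": 35
}}

```text
clock: 2.32
ee_pos: [0.5017, 0.0335, 0.0479]
orientation: [-2.278, -2.162, 0.001]
force: [1.1, 0.1, -0.1]
opening: 0.0859
finger_force: 0.0
```

Emit:
{"method": "jog_arm", "body": {
  "plan": [
    [0, [0, 0, 0], [0, 0, 0]],
    [0, [0, 0, 0], [0, 0, 0]],
    [0, [0, 0, 0], [0, 0, 0]],
    [0, [0, 0, 0], [0, 0, 0]],
    [0, [0, 0, 0], [0, 0, 0]],
    [0, [0, 0, 0], [0, 0, 0]],
    [0, [0, 0, 0], [0, 0, 0]],
    [0, [0, 0, 0], [0, 0, 0]]
  ]
}}

```text
clock: 2.98
ee_pos: [0.5029, 0.0324, 0.0493]
orientation: [2.279, 2.159, 0.003]
force: [-0.4, 1.6, 6.3]
opening: 0.0586
finger_force: 35.9
```

Emit:
{"method": "jog_arm", "body": {
  "plan": [
    [0, [0, 0, 2], [0, 0, 0]],
    [0, [0, 0, 4], [0, 0, 0]],
    [0, [0, 0, 5], [0, 0, 0]],
    [0, [0, 0, 5], [0, 0, 0]],
    [0, [0, 0, 5], [0, 0, 0]]
  ]
}}

```text
clock: 3.4
ee_pos: [0.5023, 0.0323, 0.053]
orientation: [2.281, 2.161, -0.0]
force: [0.2, 1.1, -6.0]
opening: 0.0588
finger_force: 38.5
```

Emit:
{"method": "jog_arm", "body": {
  "plan": [
    [0, [0, 6, 0], [0, 0, 0]],
    [0, [1, 13, 0], [0, 0, 0]],
    [0, [1, 20, 0], [0, 0, 0]],
    [0, [1, 27, 0], [0, 0, 0]],
    [0, [2, 34, 0], [0, 0, 0]],
    [0, [2, 40, 0], [0, 0, 0]],
    [0, [2, 46, 0], [0, 0, 0]],
    [0, [2, 50, 0], [0, 0, 0]],
    [0, [2, 52, 0], [0, 0, 0]],
    [0, [2, 52, 0], [0, 0, 0]]
  ]
}}

```text
clock: 4.23
ee_pos: [0.5043, 0.0847, 0.0529]
orientation: [2.28, 2.161, 0.0]
force: [0.2, -0.0, -4.9]
opening: 0.0585
finger_force: 38.6
```

Emit:
{"method": "jog_arm", "body": {
  "plan": [
    [0, [0, 0, -2], [0, 0, 0]],
    [0, [0, 0, -3], [0, 0, 0]],
    [0, [0, 0, -4], [0, 0, 0]],
    [0, [0, 0, -4], [0, 0, 0]],
    [0, [0, 0, -4], [0, 0, 0]]
  ]
}}

```text
clock: 4.65
ee_pos: [0.5045, 0.0841, 0.0493]
orientation: [2.281, 2.16, 0.001]
force: [-1.2, -0.3, 5.0]
opening: 0.0586
finger_force: 39.1
```

Emit:
{"method": "jog_arm", "body": {
  "plan": [
    [0.8, [0, 0, 0], [0, 0, 0]],
    [1, [0, 0, 0], [0, 0, 0]],
    [1, [0, 0, 0], [0, 0, 0]],
    [1, [0, 0, 0], [0, 0, 0]],
    [1, [0, 0, 20], [0, 0, 0]],
    [1, [0, 0, 55], [0, 0, 0]],
    [1, [0, 0, 90], [0, 0, 0]],
    [1, [0, 0, 130], [0, 0, 0]],
    [1, [0, 0, 170], [0, 0, 0]],
    [1, [0, 0, 190], [0, 0, 0]]
  ]
}}

```text
clock: 5.48
ee_pos: [0.5052, 0.0844, 0.2435]
orientation: [2.278, 2.158, 0.006]
force: [-0.4, 0.6, 0.4]
opening: 0.0853
finger_force: 0.0
```

Emit:
{"method": "jog_arm", "body": {
  "plan": [
    [1, [-5, 40, 0], [0, 0, 0]],
    [1, [-10, 75, 0], [0, 0, 0]],
    [1, [-15, 110, 0], [0, 0, 0]],
    [1, [-15, 110, 0], [0, 0, 0]],
    [1, [-15, 110, 0], [0, 0, 0]],
    [1, [-15, 110, 0], [0, 0, 0]]
  ]
}}

```text
clock: 5.98
ee_pos: [0.4892, 0.1941, 0.2388]
orientation: [2.28, 2.161, -0.0]
force: [0.1, -0.4, 0.1]
opening: 0.0857
finger_force: 0.0
```

```bash
cat > m3.py <<'E'
from h import *
from m import circ
import sys
tag=sys.argv[1]
G={"jar":((.505,.083),.037,((.025,.09),(.097,.13))),"salt":((.489,-.040),.027,((.03,.075),(.075,.11))),"mill":((.485,.332),.04,((.01,.05),(.06,.1),(.112,.135),(.14,.16)))}
if len(sys.argv)>2: G["mill"]=((.49,.022),.032,((.03,.09),(.112,.145),(.147,.17)))
for n in("top","scene","wrist"):
  if n=="wrist": g,w,s,M=wrist(); cv2.imwrite(f"pics/{tag}.png",cv2.resize(g["frame"],(800,600)))
  else: w=world(vision.grab_frame(n))
  P=w.reshape(-1,3)
  for k,(c,r,bands) in G.items():
   for a,b in bands:
    p=P[(np.hypot(*(P[:,:2]-c).T)<r)&(P[:,2]>a)&(P[:,2]<b)]
    if len(p)>12:print(n,k,(a,b),len(p),np.round(1e3*circ(p),1),"mid",np.round(500*(p[:,:2].min(0)+p[:,:2].max(0))),np.round(1e3*np.ptp(p[:,:2],axis=0)),"z95",np.round(1e3*np.percentile(p[:,2],95)))
E
python3 m3.py w2
```

```text
top jar (0.025, 0.09) 66 [504.5  84.2  30.4] mid [488.  82.] [31. 59.] z95 83.0
top jar (0.097, 0.13) 337 [503.1  83.5  21.1] mid [504.  83.] [58. 58.] z95 116.0
top salt (0.03, 0.075) 55 [490.  -39.1  19.6] mid [489. -37.] [41. 39.] z95 67.0
top salt (0.075, 0.11) 106 [487.4 -38.7  11.9] mid [489. -39.] [33. 31.] z95 100.0
scene jar (0.025, 0.09) 338 [503.7  80.9  29.7] mid [498.  75.] [55. 57.] z95 87.0
scene jar (0.097, 0.13) 173 [499.2  77.   22.7] mid [502.  79.] [58. 60.] z95 114.0
scene salt (0.03, 0.075) 172 [488.1 -42.3  19. ] mid [483. -47.] [37. 38.] z95 73.0
scene salt (0.075, 0.11) 95 [484.3 -45.   12.2] mid [483. -45.] [32. 32.] z95 98.0
scene mill (0.01, 0.05) 162 [486.4 330.6  25. ] mid [481. 324.] [50. 50.] z95 48.0
scene mill (0.06, 0.1) 114 [485.9 330.5  19.4] mid [481. 326.] [41. 37.] z95 97.0
scene mill (0.112, 0.135) 96 [483.8 330.1  20.9] mid [479. 326.] [41. 44.] z95 134.0
wrist jar (0.025, 0.09) 1019 [505.3  81.2  29.8] mid [505.  95.] [60. 34.] z95 87.0
wrist jar (0.097, 0.13) 1833 [505.3  84.3  21.8] mid [505.  81.] [59. 59.] z95 113.0
wrist salt (0.03, 0.075) 530 [490.7 -42.1  19.5] mid [492. -32.] [43. 25.] z95 72.0
wrist salt (0.075, 0.11) 368 [489.6 -37.5  11.8] mid [490. -36.] [35. 24.] z95 97.0
wrist mill (0.01, 0.05) 345 [488.9 332.   26.4] mid [490. 320.] [57. 32.] z95 48.0
wrist mill (0.06, 0.1) 13 [  40834.  -168700.6  173760.8] mid [494. 313.] [15.  5.] z95 64.0
wrist mill (0.112, 0.135) 1117 [487.5 330.7  20.7] mid [488. 330.] [50. 49.] z95 135.0
wrist mill (0.14, 0.16) 150 [487.2 330.5   4.2] mid [489. 331.] [16. 13.] z95 150.0
```

View pics/w2.png

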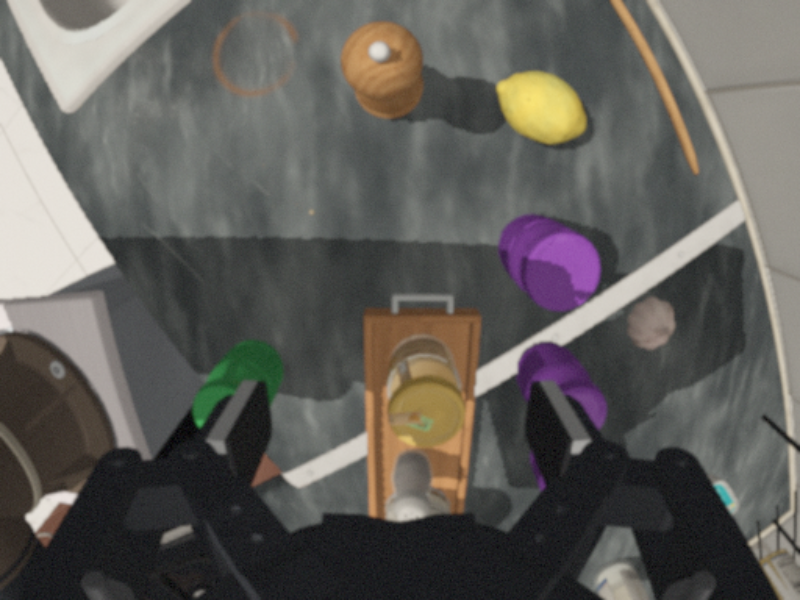

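The jar stands upright at about (505,83) and the salt at (490,-40), so the gap is about 70 mm for the 58 mm mill. In this picture the mill's knob is at (380,50), its foot near (390,105), and nothing is near it but the lemon at (542,106).

Emit:
{"method": "jog_arm", "body": {
  "plan": [
    [1, [-1, 35, 0], [0, 0, 0]],
    [1, [-1, 70, 0], [0, 0, 0]],
    [1, [-2, 105, 0], [0, 0, 0]],
    [1, [-2, 137, 0], [0, 0, 0]],
    [1, [-2, 137, -30], [0, 0, 0]],
    [1, [-2, 137, -65], [0, 0, 0]],
    [1, [-2, 137, -100], [0, 0, 0]],
    [1, [-2, 137, -125], [0, 0, 0]],
    [1, [-2, 137, -138], [0, 0, 0]],
    [1, [-2, 137, -138], [0, 0, 0]]
  ]
}}

```text
clock: 6.97
ee_pos: [0.4866, 0.3297, 0.0979]
orientation: [-2.281, -2.158, 0.008]
force: [-0.9, 0.4, -0.8]
opening: 0.0853
finger_force: 0.0
```

Emit:
{"method": "jog_arm", "body": {
  "plan": [
    [0, [0, 0, 0], [0, 0, 0]],
    [0, [0, 0, 0], [0, 0, 0]],
    [0, [0, 0, 0], [0, 0, 0]],
    [0, [0, 0, 0], [0, 0, 0]],
    [0, [0, 0, 0], [0, 0, 0]],
    [0, [0, 0, 0], [0, 0, 0]],
    [0, [0, 0, 0], [0, 0, 0]],
    [0, [0, 0, 0], [0, 0, 0]],
    [0, [0, 0, 0], [0, 0, 0]]
  ],
  "newtons": 35
}}

```text
clock: 7.72
ee_pos: [0.4883, 0.3317, 0.1031]
orientation: [2.28, 2.16, 0.006]
force: [-1.6, -0.8, 11.5]
opening: 0.033
finger_force: 28.6
```

```bash
python3 - <<'E'
from h import *
P=world(pickle.load(open("scene.pkl","rb"))).reshape(-1,3)
P=P[np.hypot(P[:,0]-.487,P[:,1]-.331)<.045]
for a in range(5,160,8):
    p=P[(P[:,2]>a/1e3)&(P[:,2]<(a+8)/1e3)]
    if len(p):
        d=p[:,:2]@np.array([.66,-.75]); print(a,len(p),round(1e3*np.ptp(d)))
s=bot.observe(); print(s["opening"],s["finger_force"],s["force"],s["ee_pos"])
g=vision.grab_frame("scene"); cv2.imwrite("pics/s3.png",cv2.resize(g["frame"][60:200,130:290],(800,600),interpolation=cv2.INTER_CUBIC))
E
```

```text
5 35 53
13 37 53
21 23 45
29 27 51
37 40 46
45 32 43
53 26 42
61 26 38
69 23 38
77 20 37
85 19 38
93 26 44
101 35 45
109 21 37
117 31 47
125 39 47
133 35 33
141 5 7
149 2 4
0.033026861570441456 28.639780974481255 [-1.64127498 -0.84455555 11.53207046] [0.48825439 0.33174739 0.10305836]
```

View pics/s3.png

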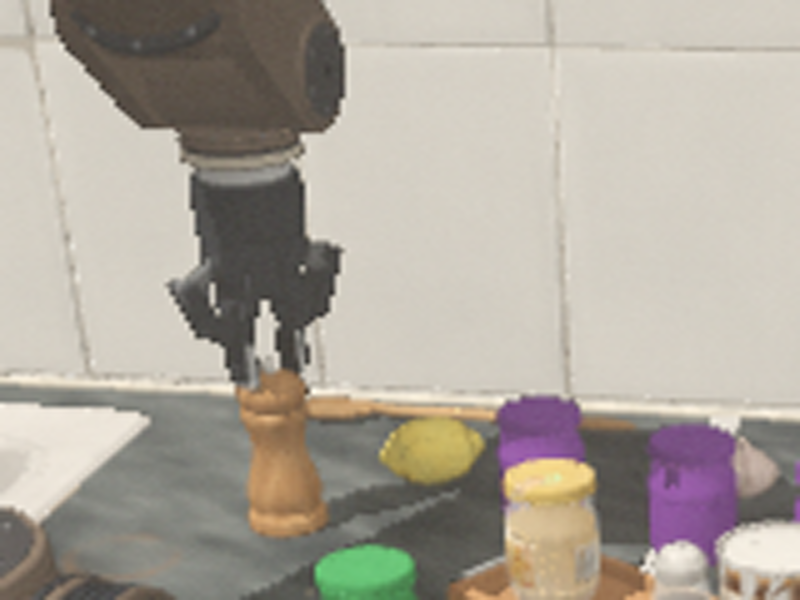

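The fingertips are at about (245,385) and (300,385), on the rounded top of the head (its top is at about (280,375)), so the grip is too high. I'll measure the tip height.

```bash
python3 - <<'E'
from h import *
g=vision.grab_frame("scene"); w=world(g); f=g["frame"].astype(int)
P=w.reshape(-1,3); c=f.reshape(-1,3)
m=(np.hypot(P[:,0]-.487,P[:,1]-.331)<.07)&(P[:,2]>.08)&(P[:,2]<.2)
dark=m&(c.max(1)<90)
for a in range(80,200,8):
    k=dark&(P[:,2]>a/1e3)&(P[:,2]<=(a+8)/1e3)
    if k.any(): print(a,k.sum(),np.round(1e3*P[k].min(0)),np.round(1e3*P[k].max(0)))
E
```

```text
136 14 [457. 318. 136.] [516. 338. 144.]
144 17 [454. 321. 144.] [518. 342. 151.]
152 17 [455. 323. 153.] [506. 341. 160.]
160 14 [455. 321. 160.] [505. 341. 167.]
168 19 [454. 316. 168.] [516. 338. 176.]
176 48 [439. 314. 176.] [535. 350. 184.]
184 58 [436. 310. 184.] [536. 346. 192.]
192 56 [432. 311. 192.] [541. 350. 200.]
```

```bash
python3 - <<'E'
from h import *
g=vision.grab_frame("scene"); w=world(g); hsv=cv2.cvtColor(g["frame"],cv2.COLOR_BGR2HSV)
m=(np.hypot(w[...,0]-.487,w[...,1]-.331)<.07)&(w[...,2]>.10)&(w[...,2]<.155)
for v in range(384):
    u=np.where(m[v])[0]
    if len(u): print(v,[(int(i),int(1e3*w[v,i,0]),int(1e3*w[v,i,1]),int(1e3*w[v,i,2]),int(hsv[v,i,1])) for i in u[::2]])
E
```

```text
140 [(185, 505, 342, 153, 28)]
141 [(185, 504, 341, 150, 32), (187, 503, 329, 153, 32)]
142 [(186, 503, 335, 148, 30), (188, 500, 321, 152, 36), (190, 508, 319, 150, 15)]
143 [(183, 490, 336, 148, 25), (186, 505, 338, 143, 34), (188, 503, 324, 147, 25), (190, 507, 318, 147, 13)]
144 [(179, 465, 327, 154, 17), (182, 482, 332, 148, 27), (184, 486, 326, 148, 23), (187, 502, 329, 142, 34), (189, 502, 319, 144, 29), (191, 515, 324, 139, 18)]
145 [(175, 454, 336, 152, 26), (178, 459, 326, 153, 19), (180, 464, 321, 152, 12), (182, 480, 330, 145, 29), (184, 486, 327, 144, 21), (187, 499, 326, 140, 33), (189, 503, 320, 140, 30)]
146 [(176, 456, 334, 148, 16), (178, 458, 324, 150, 20), (180, 465, 323, 148, 12), (182, 485, 337, 138, 63), (184, 486, 327, 140, 25), (186, 496, 329, 136, 110), (188, 502, 325, 136, 70), (190, 507, 320, 135, 14)]
147 [(176, 458, 336, 143, 20), (178, 459, 326, 145, 14), (180, 466, 324, 144, 12), (182, 476, 326, 140, 105), (184, 483, 323, 138, 80), (186, 488, 320, 137, 114), (188, 494, 316, 136, 112)]
148 [(176, 460, 340, 138, 30), (178, 458, 326, 142, 30), (180, 463, 
[... 1384 characters left out ...]
117), (180, 466, 330, 112, 113), (182, 466, 318, 115, 116), (184, 475, 318, 112, 116), (186, 480, 314, 111, 113), (188, 488, 312, 109, 112), (190, 493, 308, 108, 111)]
156 [(178, 463, 338, 107, 113), (180, 469, 334, 106, 120), (182, 468, 322, 109, 114), (184, 473, 317, 109, 110), (186, 477, 311, 109, 113), (188, 482, 306, 109, 119), (190, 491, 306, 106, 106)]
157 [(178, 466, 342, 101, 101), (180, 464, 328, 105, 115), (182, 468, 322, 105, 111), (184, 472, 316, 106, 106), (186, 480, 315, 103, 118), (188, 485, 310, 103, 112)]
158 [(179, 462, 332, 101, 113), (181, 462, 320, 104, 119), (183, 471, 320, 101, 110), (185, 474, 313, 102, 115), (187, 478, 308, 102, 119)]
159 [(180, 460, 324, 100, 116)]
```

The tips sit at z≈131 on the dome, so I'll open, go 13 mm lower and grip again.

Emit:
{"method": "jog_arm", "body": {
  "plan": [
    [1, [0, 0, 0], [0, 0, 0]],
    [1, [0, 0, 0], [0, 0, 0]],
    [1, [0, 0, 0], [0, 0, 0]],
    [1, [0, 0, 0], [0, 0, 0]],
    [1, [0, 0, -5], [0, 0, 0]],
    [1, [0, 0, -10], [0, 0, 0]],
    [1, [0, 0, -13], [0, 0, 0]],
    [1, [0, 0, -13], [0, 0, 0]],
    [1, [0, 0, -13], [0, 0, 0]]
  ]
}}

```text
clock: 8.62
ee_pos: [0.4872, 0.3312, 0.0875]
orientation: [-2.281, -2.161, 0.001]
force: [0.3, -0.1, -0.4]
opening: 0.0852
finger_force: 0.0
```

Emit:
{"method": "jog_arm", "body": {
  "plan": [
    [0, [0, 0, 0], [0, 0, 0]],
    [0, [0, 0, 0], [0, 0, 0]],
    [0, [0, 0, 0], [0, 0, 0]],
    [0, [0, 0, 0], [0, 0, 0]],
    [0, [0, 0, 0], [0, 0, 0]],
    [0, [0, 0, 0], [0, 0, 0]],
    [0, [0, 0, 0], [0, 0, 0]],
    [0, [0, 0, 0], [0, 0, 0]],
    [0, [0, 0, 0], [0, 0, 0]]
  ]
}}

```text
clock: 9.37
ee_pos: [0.4875, 0.3314, 0.0886]
orientation: [2.28, 2.16, 0.001]
force: [-1.0, -0.3, 6.3]
opening: 0.046
finger_force: 35.3
```

```bash
cat > tip.py <<'E'
from h import *
g=vision.grab_frame("scene"); w=world(g); hsv=cv2.cvtColor(g["frame"],cv2.COLOR_BGR2HSV)
import sys; c=[float(a) for a in sys.argv[1:3]]
m=(np.hypot(w[...,0]-c[0],w[...,1]-c[1])<.045)&(w[...,2]>.1)&(w[...,2]<.19)&(hsv[...,1]<45)
k=w[m]; print("lowest grey z",np.round(1e3*k[np.argsort(k[:,2])[:6]]).tolist())
b=(np.hypot(w[...,0]-c[0],w[...,1]-c[1])<.06)&(hsv[...,1]>100)&(w[...,2]>-.01)&(w[...,2]<.4)
q=w[b]; print("brown z range",np.round(1e3*np.percentile(q[:,2],[1,99])))
E
python3 tip.py .487 .331
```

```text
lowest grey z [[458.0, 340.0, 120.0], [458.0, 323.0, 121.0], [513.0, 324.0, 121.0], [455.0, 325.0, 121.0], [515.0, 320.0, 122.0], [457.0, 328.0, 124.0]]
brown z range [  3. 137.]
```

Emit:
{"method": "jog_arm", "body": {
  "plan": [
    [1, [0, 0, 0], [0, 0, 0]],
    [1, [0, 0, 0], [0, 0, 0]],
    [1, [0, 0, 0], [0, 0, 0]],
    [1, [0, 0, -4], [0, 0, 0]],
    [1, [0, 0, -7], [0, 0, 0]],
    [1, [0, 0, -7], [0, 0, 0]],
    [1, [0, 0, -7], [0, 0, 0]]
  ]
}}

```text
clock: 10.0
ee_pos: [0.4872, 0.3312, 0.0805]
orientation: [-2.281, -2.161, 0.001]
force: [-0.8, 0.4, 0.7]
opening: 0.0854
finger_force: 0.0
```

Emit:
{"method": "jog_arm", "body": {
  "plan": [
    [0, [0, 0, 0], [0, 0, 0]],
    [0, [0, 0, 0], [0, 0, 0]],
    [0, [0, 0, 0], [0, 0, 0]],
    [0, [0, 0, 0], [0, 0, 0]],
    [0, [0, 0, 0], [0, 0, 0]],
    [0, [0, 0, 0], [0, 0, 0]],
    [0, [0, 0, 0], [0, 0, 0]],
    [0, [0, 0, 0], [0, 0, 0]],
    [0, [0, 0, 0], [0, 0, 0]]
  ]
}}

```text
clock: 10.75
ee_pos: [0.4874, 0.3314, 0.0814]
orientation: [2.281, 2.161, 0.001]
force: [-1.2, -0.4, 6.7]
opening: 0.0467
finger_force: 35.4
```

Emit:
{"method": "jog_arm", "body": {
  "plan": [
    [0, [0, 0, 5], [0, 0, 0]],
    [0, [0, 0, 10], [0, 0, 0]],
    [0, [0, 0, 15], [0, 0, 0]],
    [0, [0, 0, 20], [0, 0, 0]],
    [0, [0, 0, 20], [0, 0, 0]],
    [0, [0, 0, 20], [0, 0, 0]]
  ]
}}

```text
clock: 11.25
ee_pos: [0.4874, 0.3313, 0.1013]
orientation: [2.28, 2.161, 0.001]
force: [-0.5, 0.1, -1.5]
opening: 0.0469
finger_force: 36.2
```

```bash
python3 tip.py .487 .331
```

```text
lowest grey z [[459.0, 340.0, 131.0], [513.0, 322.0, 134.0], [458.0, 332.0, 134.0], [459.0, 344.0, 134.0], [458.0, 322.0, 136.0], [456.0, 324.0, 136.0]]
brown z range [ 23. 157.]
```

The mill is lifted, with its foot about 20 mm up. I'll raise it and carry it over the gap.

Emit:
{"method": "jog_arm", "body": {
  "plan": [
    [0, [0, 0, 25], [0, 0, 0]],
    [0, [0, 0, 55], [0, 0, 0]],
    [0, [0, 0, 85], [0, 0, 0]],
    [0, [0, 0, 115], [0, 0, 0]],
    [0, [0, -20, 135], [0, 0, 0]],
    [0, [2, -45, 135], [0, 0, 0]],
    [0, [4, -75, 135], [0, 0, 0]],
    [0, [5, -105, 135], [0, 0, 0]],
    [0, [6, -135, 135], [0, 0, 0]],
    [0, [7, -165, 135], [0, 0, 0]]
  ]
}}

```text
clock: 12.13
ee_pos: [0.494, 0.165, 0.2357]
orientation: [-2.28, -2.161, 0.0]
force: [1.7, 0.2, -1.2]
opening: 0.0467
finger_force: 36.9
```

Emit:
{"method": "jog_arm", "body": {
  "plan": [
    [0, [1, -30, 0], [0, 0, 0]],
    [0, [2, -60, 0], [0, 0, 0]],
    [0, [3, -90, 0], [0, 0, 0]],
    [0, [4, -115, 0], [0, 0, 0]],
    [0, [4, -135, 0], [0, 0, 0]],
    [0, [4, -145, 0], [0, 0, 0]],
    [0, [4, -149, 0], [0, 0, 0]],
    [0, [4, -149, 0], [0, 0, 0]],
    [0, [4, -149, 0], [0, 0, 0]]
  ]
}}

```text
clock: 12.88
ee_pos: [0.4983, 0.018, 0.2358]
orientation: [-2.28, -2.161, -0.0]
force: [0.2, -0.7, -0.8]
opening: 0.0471
finger_force: 36.9
```

```bash
cat > m4.py <<'E'
from h import *
from m import circ
for n in("top","scene"):
  g=vision.grab_frame(n); w=world(g); P=w.reshape(-1,3)
  if n=="scene": cv2.imwrite("pics/s4.png",cv2.resize(g["frame"][70:250,190:350],(640,600) if 0 else (640,720))[:600])
  for k,c,r,bands in(("millfoot",(.498,.017),.045,((.14,.18),(.18,.24),(.26,.285))),("salt",(.489,-.040),.027,((.03,.075),)),("jar",(.505,.083),.037,((.025,.09),))):
   for a,b in bands:
    p=P[(np.hypot(*(P[:,:2]-c).T)<r)&(P[:,2]>a)&(P[:,2]<b)]
    if len(p)>12:print(n,k,(a,b),len(p),np.round(1e3*circ(p),1),np.round(1e3*np.percentile(p[:,2],[1,99])))
print(bot.observe()["ee_pos"])
E
python3 m4.py
```

```text
scene millfoot (0.14, 0.18) 137 [498.7  18.9  27.2] [154. 179.]
scene millfoot (0.18, 0.24) 295 [497.2  17.8  21.5] [181. 239.]
scene millfoot (0.26, 0.285) 154 [499.8  32.5  36.2] [260. 285.]
scene salt (0.03, 0.075) 168 [488.7 -41.8  19.3] [30. 73.]
scene jar (0.025, 0.09) 339 [504.1  81.6  30.2] [25. 89.]
[0.4982739  0.01822741 0.23585188]
```

View pics/s4.png

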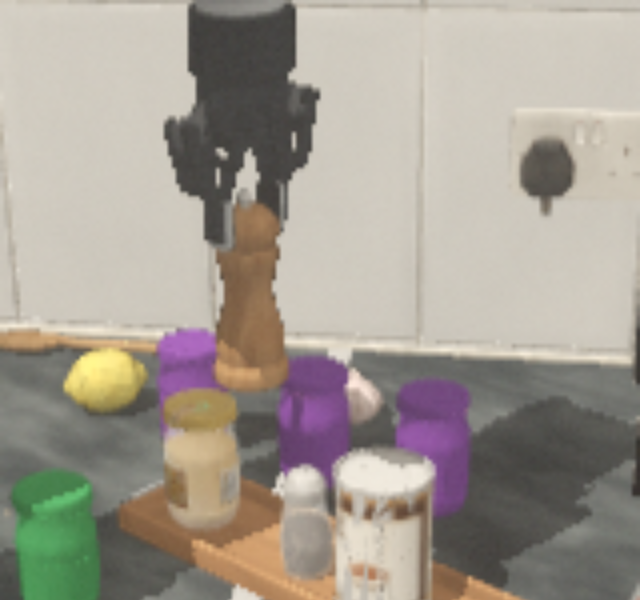

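The mill hangs upright over the gap: foot at (250,378), jar at (200,460), salt at (307,520). Its centre is about 3 mm too near the jar, so I'll shift it and lower.

Emit:
{"method": "jog_arm", "body": {
  "plan": [
    [0, [0, -3, -10], [0, 0, 0]],
    [0, [0, -3, -30], [0, 0, 0]],
    [0, [0, -3, -50], [0, 0, 0]],
    [0, [0, -3, -68], [0, 0, 0]],
    [0, [0, -3, -85], [0, 0, 0]],
    [0, [0, -3, -102], [0, 0, 0]],
    [0, [0, -3, -118], [0, 0, 0]],
    [0, [0, -3, -130], [0, 0, 0]],
    [0, [0, -3, -138], [0, 0, 0]],
    [0, [0, -3, -138], [0, 0, 0]]
  ]
}}

```text
clock: 13.82
ee_pos: [0.4975, 0.0147, 0.0962]
orientation: [-2.278, -2.16, 0.003]
force: [-0.3, -0.3, -2.5]
opening: 0.0465
finger_force: 36.9
```

Emit:
{"method": "jog_arm", "body": {
  "plan": [
    [0, [0, 0, -2], [0, 0, 0]],
    [0, [0, 0, -4], [0, 0, 0]],
    [0, [0, 0, -4], [0, 0, 0]],
    [0, [0, 0, -4], [0, 0, 0]]
  ]
}}

```text
clock: 14.15
ee_pos: [0.4985, 0.0143, 0.0944]
orientation: [2.28, 2.16, 0.001]
force: [-0.1, -0.4, -1.9]
opening: 0.0466
finger_force: 36.9
```

Emit:
{"method": "jog_arm", "body": {
  "plan": [
    [0, [0, 0, -2], [0, 0, 0]],
    [0, [0, 0, -3], [0, 0, 0]],
    [0, [0, 0, -4], [0, 0, 0]],
    [0, [0, 0, -4], [0, 0, 0]],
    [0, [0, 0, -4], [0, 0, 0]]
  ]
}}

```text
clock: 14.57
ee_pos: [0.4983, 0.0143, 0.0899]
orientation: [2.281, 2.161, -0.0]
force: [-0.5, -0.6, -1.8]
opening: 0.0466
finger_force: 36.9
```

Emit:
{"method": "jog_arm", "body": {
  "plan": [
    [0, [0, 0, -1], [0, 0, 0]],
    [0, [0, 0, -1.5], [0, 0, 0]],
    [0, [0, 0, -1.5], [0, 0, 0]],
    [0, [0, 0, -1.5], [0, 0, 0]]
  ]
}}

```text
clock: 14.9
ee_pos: [0.4987, 0.0142, 0.0895]
orientation: [2.28, 2.16, 0.001]
force: [-2.7, -1.5, 12.1]
opening: 0.0468
finger_force: 38.0
```

Contact with the tray floor, so I'll release and go up.

Emit:
{"method": "jog_arm", "body": {
  "plan": [
    [0.65, [0, 0, 0], [0, 0, 0]],
    [0.8, [0, 0, 0], [0, 0, 0]],
    [1, [0, 0, 0], [0, 0, 0]],
    [1, [0, 0, 0], [0, 0, 0]],
    [1, [0, 0, 0], [0, 0, 0]],
    [1, [0, 0, 15], [0, 0, 0]],
    [1, [0, 0, 40], [0, 0, 0]],
    [1, [0, 0, 75], [0, 0, 0]],
    [1, [0, 0, 115], [0, 0, 0]],
    [1, [0, 0, 150], [0, 0, 0]]
  ]
}}

```text
clock: 15.73
ee_pos: [0.4981, 0.0143, 0.2405]
orientation: [2.28, 2.161, 0.0]
force: [0.5, 0.1, 0.3]
opening: 0.0853
finger_force: 0.0
```

Emit:
{"method": "jog_arm", "body": {
  "plan": [
    [1, [0, 35, 10], [0, 0, 0]],
    [1, [0, 70, 10], [0, 0, 0]],
    [1, [0, 105, 10], [0, 0, 0]],
    [1, [0, 140, 10], [0, 0, 0]],
    [1, [0, 150, 10], [0, 0, 0]],
    [1, [0, 150, 10], [0, 0, 0]]
  ]
}}

```text
clock: 16.23
ee_pos: [0.498, 0.1664, 0.2482]
orientation: [-2.277, -2.164, 0.0]
force: [-0.7, 0.2, 0.0]
opening: 0.0852
finger_force: 0.0
```

```bash
python3 m3.py w5 1; python3 -c "
from h import *
g=vision.grab_frame('scene'); cv2.imwrite('pics/s5.png',cv2.resize(g['frame'][140:240,200:340],(784,560),interpolation=cv2.INTER_CUBIC))"
```

```text
top jar (0.025, 0.09) 65 [504.9  84.2  30.6] mid [488.  82.] [30. 59.] z95 83.0
top jar (0.097, 0.13) 338 [503.   83.3  21.1] mid [504.  83.] [59. 58.] z95 116.0
top salt (0.03, 0.075) 55 [489.8 -39.1  19.5] mid [489. -37.] [39. 39.] z95 68.0
top salt (0.075, 0.11) 108 [487.4 -38.7  12. ] mid [489. -39.] [33. 30.] z95 98.0
top mill (0.03, 0.09) 72 [501.7  17.5  25.8] mid [488.  18.] [31. 52.] z95 67.0
top mill (0.112, 0.145) 156 [497.   17.7  20.1] mid [497.  17.] [48. 46.] z95 145.0
top mill (0.147, 0.17) 51 [497.7  18.4   9.2] mid [496.  17.] [28. 28.] z95 159.0
scene jar (0.025, 0.09) 295 [503.   80.9  29.1] mid [489.  74.] [39. 54.] z95 86.0
scene jar (0.097, 0.13) 156 [498.5  78.   22.5] mid [501.  79.] [59. 58.] z95 114.0
scene salt (0.03, 0.075) 171 [487.9 -42.7  18.6] mid [483. -39.] [37. 51.] z95 72.0
scene salt (0.075, 0.11) 98 [483.9 -45.4  11.8] mid [484. -46.] [31. 29.] z95 98.0
scene mill (0.03, 0.09) 258 [504.3  21.7  30.3] mid [489.  22.] [42. 63.] z95 86.0
scene mill (0.112, 0.145) 152 [495.3  14.   20.1] mid [491.  21.] [41. 61.] z95 144.0
scene mill (0.147, 0.17) 16 [497.8  14.6   5.7] mid [499.  14.] [15. 15.] z95 157.0
wrist jar (0.025, 0.09) 842 [505.1  81.3  29.9] mid [505.  96.] [63. 33.] z95 87.0
wrist jar (0.097, 0.13) 1967 [505.4  83.8  21.8] mid [505.  81.] [59. 60.] z95 113.0
wrist salt (0.075, 0.11) 90 [493.4 -27.9  20.3] mid [487. -44.] [27. 16.] z95 97.0
wrist mill (0.03, 0.09) 245 [499.2   9.4  23.7] mid [498.  22.] [47. 23.] z95 88.0
wrist mill (0.112, 0.145) 1026 [499.2  18.1  19.1] mid [499.  17.] [46. 46.] z95 144.0
wrist mill (0.147, 0.17) 97 [499.3  15.6   4.3] mid [500.  14.] [13. 16.] z95 158.0
```

View pics/s5.png

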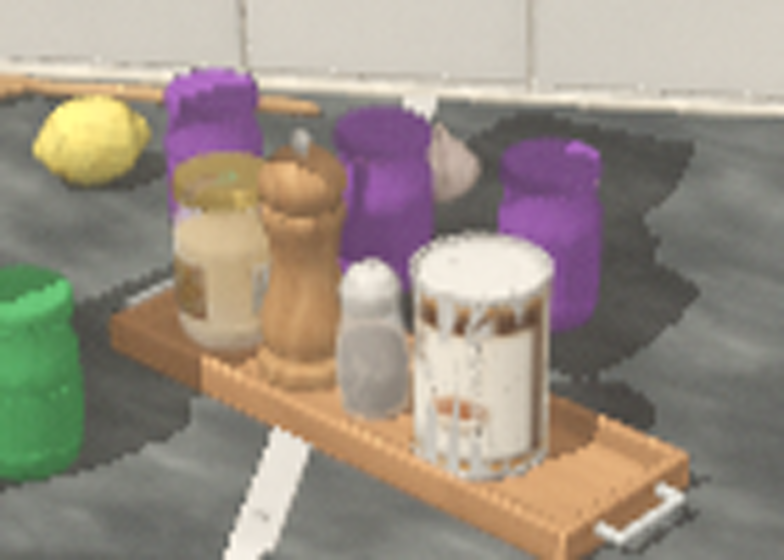

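The mill stands upright on the tray floor at (300,270), with its top at z≈158 mm. The jar at (222,250) and the salt at (372,340) stand upright either side of it, and the robot is clear.

```bash
python3 -c "
from rig import workorder; print(workorder.job_done())"
```

```text
the job is handed in; nothing more can be done
None
```

I moved the jar about 52 mm along inside the tray and stood the pepper mill in the gap: the last pictures before hand-in, at about 16 s, showed mill, salt shaker and jar all upright on the tray floor (no verdict was returned).

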